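# Pry the engine jig up onto its spring stop

### The job

Take the pry bar from the wooden beams, lay it over the fulcrum roller with its tip under the yellow lug of the engine jig, and press its blue handle down until the yellow spring stop slips under the jig's foot. Then gently let the jig down onto the stop and let go of the bar, which may stay where it is. Lift the jig only with the bar, not by hand, never force it hard up against the red hold-down claws, do not jerk or drop it, and leave the bin, the round cover and the can alone.

Things in the scene. Friction and masses are not known exactly. Their poses are not given: they have to be found in the camera images.
- pallet: dark steel carrier plate fixed to the bench, 275 x 180 x 12 mm. Origin: on the bench surface (z = 0) directly under the fulcrum roller. Its x axis is the lever line, level, from the roller towards the jig; y sideways, z up. It spans x -62 to +212 mm, y +-90 mm. On the -x side of the fulcrum nothing is higher than 18 mm. All positions below called 'plate x, y' are in this frame
- fulcrum_foot (a point): point on the carrier plate's top (12 mm above the bench) under the roller; axes as the plate. The grey fulcrum block here, 30 x 42 mm, carries a free-turning steel roller, 18 mm diameter, along y. The roller's top is 68 to 77 mm above the bench: set anew each time, not measured, find it by touch. Two cheeks (inner faces at y = +-15 mm, x +-11 mm, tops 20 mm above the roller's top) keep the bar on it
- jig: engine jig, loose and heavy (2 to 3.3 kg): dark foot plate 140 x 120 x 20 mm, post, round aluminium cover, about 225 mm tall. Origin: centre of its underside, at plate x 112 mm, y 0, 12 mm above the bench; axes as the plate. Levered at the lug it tilts about its far lower edge (plate x 182 mm); the stop slips under at 0.06 to 0.075 rad of tilt, at about 0.085 rad the foot meets the claws
- lug (a point): on the jig: middle of the front lower edge of the yellow lug's lip, at plate x 44 mm; the lip's flat underside is 90 mm above the bench (jig down) and reaches 26 mm deeper, to plate x 70 mm, where an upright wall stops the bar's tip. The mouth under the lip is 44 mm wide at its top and open down to the foot's top, 32 mm above the bench. Push the bar's tip in to the wall; axes as the jig
- claws: two red hold-down claws on the plate, at plate x 85 to 107 mm, either side of the jig's foot, overhanging it with 8 mm of gap; origin and axes as pallet. They limit the lift; a light touch (under 12 N) does no harm
- stop (a joint): yellow stop plate, 76 mm wide, top 9 mm above the carrier plate, with a red ball knob at its side, between fulcrum and jig; a weak spring (4 N) pushes it along plate x against the near face of the jig's foot. Metres: 0 to 0.003 while it leans on the foot, 0.010 to 0.018 once it has slipped under the raised foot, where it carries the jig
- bar_mid (a point): centre of the steel pry bar, half-way up: flat, 250 x 20 x 10 mm, 0.36 kg, lying on two wooden beams with its centre 27 mm above the bench. x axis: along the bar to its tip; z up. The centre of mass lies about 10 mm from here towards the handle. The end from -55 to -125 mm is the blue handle, 26 mm wide, top 4 mm above the bar's, underside level with it. The fingers fit between the beams
- rest: the two wooden beams, fixed, each 34 x 100 mm and 22 mm high, centred 75 mm either side of the origin along x (116 mm free between them); origin midway between them on the bench; the bar lies along x, its middle within 16 mm of the origin
- bar_tip (a point): middle of the pry bar's tip end, 125 mm from bar_mid; axes as bar_mid
- bar_grip (a point): middle of the top face of the blue handle, 90 mm from bar_mid away from the tip, 9 mm above its mid-height; axes as bar_mid; the place to press. With the tip under the lug and the bar let go, the handle sinks until the tip meets the lip; from there 8 to 22 N of push raises the jig, and this point goes down some 15 to 30 mm until the stop slips under
- bin_mid (a point): centre of an orange open parts bin with bolts, 100 x 75 x 45 mm, loose bystander, stands on the bench
- cover_mid (a point): centre of a round aluminium cover, 84 mm diameter, 26 mm high, loose bystander, lies on the bench
- can_mid (a point): centre of a blue can, 52 mm diameter, 130 mm high, loose bystander, stands on the bench
Mind the look-alikes: they are no part of the job. There is more than one size of the jig; the job needs the middle-sized.

How it is judged:
By the outcome, as a careful person would: the job done as asked, in the order asked, and still so for the second after the job is handed in, with the robot touching nothing.
It also fails if it takes over 69 s, if anything falls off the work surface, if the arm or the gripper's body presses on something with over 40 N, if the wrist force passes 120 N, or if a joint passes its speed limit or range.

### The arm

A 6-joint arm with a two-finger parallel gripper is mounted at the origin on the work surface. World frame = base frame: x ahead of the robot, y to its left, z up, the work surface at z = 0. Lengths are in mm, angles in rad, forces in N, time in s.
With the tool pointing down it reaches from about 300 to 775 mm from the base axis. Payload 14.6 kg.
Tool frame: the origin (TCP) lies at the very end of the fingers, on their centre line; the grasp point (between the pads) lies 19 mm behind it (grip_point_offset is the distance from the TCP to the grasp point, in mm); z points along the fingers, y is the line along which they close (so a half turn about z gives the same grasp; the last joint's range is limited). The gripper opens to 94 mm and grips with 3 to 60 N. Pads are 16 mm wide; open, the fingers measure 119 mm over their backs; the gripper's body (75 mm by 177 mm) begins 78 mm behind the grasp point.
Start: joints at [1.044, 0.3, 1.521, -0, 1.321, -0.067], TCP at [244.069, 492.869, 205.446] pointing down, gripper open.
Joint ranges: [-3.03, 3.03], [-0.79, 2.21], [0.23, 2.52], [-1.04, 4.18], [0, 3.07], [-2.55, 2.55]. Speed limits (rad/s): [2.22, 2.22, 2.57, 3.14, 3.14, 3.14].

### API

Orientations are given as [roll, pitch, yaw] about the fixed x, y, z axes, in that order (R = Rz(yaw) Ry(pitch) Rx(roll)).
In Python, from cell import read_state, camera, camera_info, sign_off, grip_point_offset gives the robot as it stands.
- The arm moves only by the shell command python3 -m handwheel 'ROWS' [FORCE]. ROWS is text: rows parted by semicolons, each of 5 numbers parted by spaces: the shift along the world's x, y, z in units of 40 mm (1.0 is 40 mm), then the turn about the world's z in units of 5 degrees (1.0 is 5 degrees), then the closure, from 0 (fully open) to 1 (shut). In form: dx dy dz yaw gripper; .... A call has 1 to 12 rows; each row shifts and turns the commanded pose from where the row before left it; what a row does not reach is not made up. A row lasts 1/12 s, in which the tool goes at most 41.7 mm and 7.16 degrees, less where a joint would pass 70% of its speed; a pose out of reach is approached as far as the arm can. A call is refused whole if a number of a shift passes 1 or a number of a turn 1, either way. A call with a gripper value outside its range is refused whole. The fingers move at their own pace and stop on an object; FORCE is the grip in N (left out, the last holds). Time passes only in rows, so rows that do not move let the fingers close. It gives the time, the measured TCP pose, the force, the opening and the grip force at its end, in the units of the state.
- read_state(): the state, without advancing time (a new reading comes with each control period).
- camera(name): name is "scene" or "top" or "wrist"; returns (picture, depth): 384x512x3 uint8, red, green, blue; 384x512 float32, mm along the optical axis (not along the pixel's ray), 0 where there is no reading.
- camera_info(name): a dict with "intrinsics" (3x3 intrinsics, pixels), "world_from_camera" (4x4, takes a point from camera to world coordinates). Camera axes: x right, y down, z forward; pixel columns grow to the right and rows downward; lengths in mm; the calibration is good to about 2 mm. The wrist camera is an equidistant fisheye: a pixel r from the principal point sees the ray r / f radians off the axis. A picture is of the moment at which its call begins: read the wrist's pose just before it. camera_info takes no time and is no camera call; for the wrist camera it gives the pose at the moment of the call.
- sign_off(): hands the job in; it is judged then, once.
The state is a dict: "clock": time; "joints": joint angles; "qd": joint speeds; "effort": joint torques, N m; "eef_pos": TCP position; "eef_rot": TCP orientation; "wrist_force": force on the tool from outside, world axes, zero at the start; "moment": the same for the moment, N m; "finger_gap": finger opening in mm; "finger_force": force on a finger pad.
Only numpy, scipy, OpenCV 4.12 (cv2) and the standard library are available. Lean on these libraries where they do the work, as an engineer would, in place of code of your own. Each camera call takes 0.05 s, during which the arm holds its last target. There are 200 camera calls.

## Working session

There is one attempt and no reset: what is moved stays moved. The work goes in short steps, Python scripts to look and compute and a shell command to move; the robot and the scene stay as the last step left them, time stands still between calls to the robot, and variables do not carry over. Pictures are saved under pics/ and viewed, at most 10 in all, crops included, and the job is handed in when it is done.

```bash
mkdir -p pics; ls
python3 - <<'E'
from cell import *
import cv2,numpy as np
np.set_printoptions(precision=3,suppress=True)
for n in ("top","scene"):
    p,d=camera(n); i=camera_info(n)
    cv2.imwrite(f"pics/{n}0.png",p[:,:,::-1]); np.savez(f"{n}0.npz",p=p,d=d,K=i["intrinsics"],T=i["world_from_camera"])
    print(n,i["intrinsics"],i["world_from_camera"])
s=read_state();print(s["clock"],s["eef_pos"],s["eef_rot"],s["wrist_force"],s["finger_gap"],grip_point_offset)
E
```

```text
pics
top [[490.463   0.    253.9  ]
 [  0.    490.463 184.661]
 [  0.      0.      1.   ]] [[   0.019   -0.998    0.061  463.107]
 [  -1.      -0.019    0.001   43.491]
 [   0.      -0.061   -0.998 1768.498]
 [   0.       0.       0.       1.   ]]
scene [[371.625   0.    257.825]
 [  0.    371.625 187.096]
 [  0.      0.      1.   ]] [[   0.142    0.791   -0.595 1279.919]
 [   0.99    -0.106    0.096  -79.129]
 [   0.013   -0.603   -0.798 1000.739]
 [   0.       0.       0.       1.   ]]
0.1 [243.961 492.684 204.954] [-3.141 -0.     2.682] [ 0.355 -0.134  0.257] 93.8322604556757 18.8
```

View pics/top0.png

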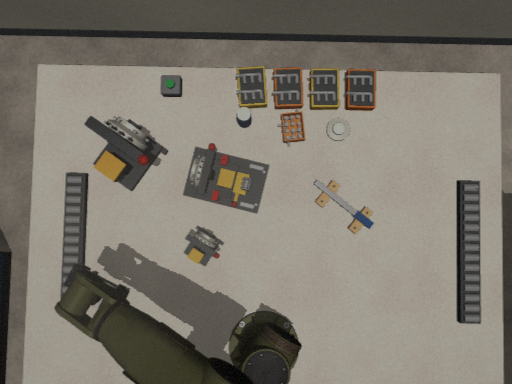

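View pics/scene0.png

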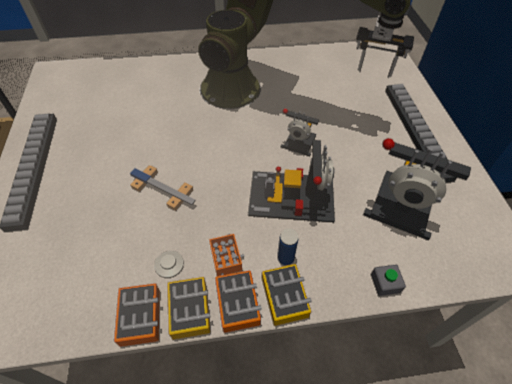

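The top view shows the bar from about (316,182) at the tip to (372,226) at the blue handle. The plate is around (227,180), with the jig towards the left and the handle side to the right. Next I'll measure them roughly.

```bash
cat > h.py <<'E'
import numpy as np,cv2
np.set_printoptions(precision=2,suppress=True)
def plane(uv,K,T,z):
    uv=np.atleast_2d(uv).astype(float)
    r=np.c_[(uv-K[:2,2])/K[0,0],np.ones(len(uv))]@T[:3,:3].T
    return T[:3,3]+r*((z-T[2,3])/r[:,2])[:,None]
def fish(uv,K,T):
    uv=np.atleast_2d(uv).astype(float); q=uv-K[:2,2]; n=np.linalg.norm(q,axis=1); th=n/K[0,0]
    d=np.c_[q/np.maximum(n,1e-9)[:,None]*np.sin(th)[:,None],np.cos(th)]
    return d@T[:3,:3].T
def fplane(uv,K,T,z):
    r=fish(uv,K,T); return T[:3,3]+r*((z-T[2,3])/r[:,2])[:,None]
def comps(m,amin):
    n,l,s,c=cv2.connectedComponentsWithStats(m.astype(np.uint8))
    return [(s[i],c[i],(l==i)) for i in range(1,n) if s[i][4]>=amin]
def rect(m):
    c=max(cv2.findContours(m.astype(np.uint8),0,2)[0],key=cv2.contourArea); return cv2.minAreaRect(c)
E
python3 - <<'E'
from h import *
f=np.load("top0.npz");p,K,T=f["p"],f["K"],f["T"]
hsv=cv2.cvtColor(p,cv2.COLOR_RGB2HSV);H,S,V=[hsv[...,i].astype(int) for i in range(3)]
print("blue");
for s,c,m in comps((H>100)&(H<125)&(S>90),20): print(s,c,plane(c,K,T,30))
print("yellow")
for s,c,m in comps((H>18)&(H<32)&(S>150),12): print(s,c,plane(c,K,T,60))
print("red")
for s,c,m in comps(((H<6)|(H>172))&(S>150),6): print(s,c,plane(c,K,T,50))
print("wood")
for s,c,m in comps((H>8)&(H<22)&(S>60)&(S<170)&(V>120),20): print(s,c,plane(c,K,T,22))
m=(V<95);m[:140]=0;m[220:]=0;m[:,:175]=0;m[:,280:]=0
m=cv2.morphologyEx(m.astype(np.uint8),cv2.MORPH_CLOSE,np.ones((7,7)))
r=rect(m);b=cv2.boxPoints(r);print("plate",r,plane(b,K,T,12))
cv2.imwrite("pics/t1.png",cv2.resize(p[130:240,170:390,::-1],None,fx=3.6,fy=3.6,interpolation=2))
E
```

```text
blue
[354 212  19  16 125] [363.44 219.54] [[ 453.18 -344.81   30.  ]]
yellow
[316  69  17   1  17] [324.  69.] [[ 982.51 -195.64   60.  ]]
[310  78   3  13  31] [311.26  83.68] [[ 928.92 -151.15   60.  ]]
[338  88   1  13  13] [338.  94.] [[ 893.74 -245.97   60.  ]]
[311  95  28  14 111] [322.66 105.34] [[ 852.2  -192.24   60.  ]]
[240 100  27   7  42] [255.05 104.36] [[851.18  46.11  60.  ]]
[ 95 151  31  30 512] [109.79 165.24] [[626.03 550.08  60.  ]]
[218 169  17  19 204] [225.64 178.17] [[588.39 143.91  60.  ]]
[234 173  15  28 121] [238.65 183.59] [[570.28  98.06  60.  ]]
red
[209 144   6   6  23] [211.52 146.39] [[700.52 196.8   50.  ]]
[139 155  10  10  74] [143.11 159.43] [[649.74 436.52  50.  ]]
[221 155   7  10  48] [223.79 159.73] [[654.08 152.46  50.  ]]
[212 191   7   9  50] [214.96 194.86] [[529.74 180.61  50.  ]]
[232 203   4   4  13] [233.62 204.23] [[498.16 114.51  50.  ]]
[215 255   4   3   7] [216.14 255.86] [[317.52 171.44  50.  ]]
wood
[294  67  10  39  88] [301.05  85.47] [[ 932.02 -118.67   22.  ]]
[348  69  28  39 110] [370.    81.71] [[ 950.54 -367.67   22.  ]]
[281 111  25  30 298] [292.41 126.21] [[782.88 -89.59  22.  ]]
[ 93 151  32  31 489] [109.16 166.47] [[625.2  563.42  22.  ]]
[217 168  17  20 196] [224.28 177.88] [[592.11 151.03  22.  ]]
[328 181  12  12  81] [333.33 186.12] [[ 570.   -238.59   22.  ]]
[316 192  14  15 119] [322.65 199.18] [[ 522.72 -200.95   22.  ]]
[361 207  12  11  69] [366.65 211.93] [[ 480.34 -357.88   22.  ]]
[349 219  14  15 109] [355.54 226.06] [[ 429.49 -318.69   22.  ]]
[187 248  17  13 111] [194.9 254.5] [[318.48 248.75  22.  ]]
plate ((226.26470947265625, 177.44119262695312), (75.42857360839844, 53.600372314453125), 14.03624439239502) [[531.09 297.56  12.  ]
 [719.59 255.88  12.  ]
 [658.3   -9.14  12.  ]
 [470.61  34.16  12.  ]]
```

View pics/t1.png

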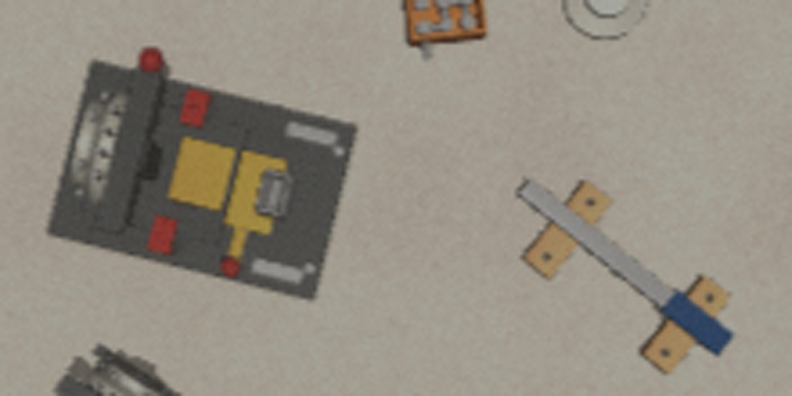

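The crop confirms the layout: the roller is at crop (273,193), the lug and jig are to its left, and the bar's handle points lower right. From this the plate origin is about (578,71), the lever yaw about 1.343, the rest centre about (500,-279) and the bar yaw about 0.914. I'll move over the bar and look again with the wrist camera.

```bash
python3 -m handwheel '0 0 1 0 0;0 0 1 0 0;0.15 -0.4 0.8 -1 0;0.3 -0.93 0 -1 0;0.3 -0.93 0 -1 0;0.3 -0.93 0 -1 0;0.3 -0.93 0 -1 0;0.3 -0.93 0 -1 0;0.3 -0.93 0 -1 0;0.3 -0.93 0 -1 0;0.3 -0.93 0 -1 0;0.3 -0.93 0 -1 0'
python3 -m handwheel '0.3 -0.93 0 -1 0;0.3 -0.93 0 -1 0;0.3 -0.93 0 -1 0;0.3 -0.93 0 -1 0;0.3 -0.93 0 -1 0;0.3 -0.93 0 -1 0;0.3 -0.93 0 -1 0;0.3 -0.93 0 -1 0;0.3 -0.93 0 -1 0;0.3 -0.93 0 -1 0;0 0 0 0 0;0 0 0 0 0'
python3 - <<'E'
from cell import *
import numpy as np,cv2
i=camera_info("wrist");p,d=camera("wrist");cv2.imwrite("pics/w1.png",p[:,:,::-1]);np.savez("w1.npz",p=p,d=d,K=i["intrinsics"],T=i["world_from_camera"])
s=read_state();print(s["eef_pos"],s["eef_rot"],s["joints"]);print(i)
E
```

```text
clock: 1.1
eef_pos: [358.0, 140.2, 317.4]
eef_rot: [3.141, -0.0, 1.805]
wrist_force: [1.6, -0.1, 0.8]
finger_gap: 93.7
finger_force: 0.0
clock: 2.1
eef_pos: [477.9, -231.2, 316.2]
eef_rot: [-3.139, 0.0, 0.934]
wrist_force: [-0.2, -0.8, 0.7]
finger_gap: 94.1
finger_force: 0.0
[ 477.88799304 -230.04840515  316.77426359] [-3.14016681e+00  2.21482983e-06  9.36358214e-01] [-5.17791742e-01  1.96684372e-01  1.39404740e+00  1.63770911e-04
  1.55227729e+00  1.16643224e-01]
{'intrinsics': array([[297.31863964,   0.        , 253.93858613],
       [  0.        , 297.31863964, 188.16788137],
       [  0.        ,   0.        ,   1.        ]]), 'world_from_camera': array([[ 8.04363641e-01, -5.69905038e-01, -1.67950529e-01,
         5.26993556e+02],
       [-5.94134171e-01, -7.72470651e-01, -2.24262526e-01,
        -1.63991902e+02],
       [-1.92851090e-03,  2.80173771e-01, -9.59947363e-01,
         4.95805924e+02],
       [ 0.00000000e+00,  0.00000000e+00,  0.00000000e+00,
         1.00000000e+00]])}
```

View pics/w1.png

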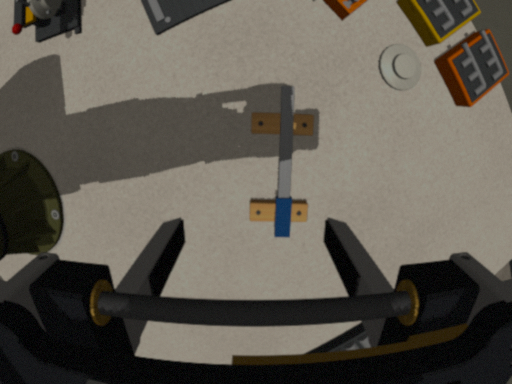

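The wrist view shows the bar tip at about (286,87), the handle end at (283,236) and the beams at (282,124) and (279,210). I'll cross these rays with the top view to get heights.

```bash
cat > meas.py <<'E'
from h import *
f=np.load("w1.npz");p,K,T=f["p"],f["K"],f["T"]
g=np.load("top0.npz");p2,K2,T2=g["p"],g["K"],g["T"]
def masks(p):
    h=cv2.cvtColor(p,cv2.COLOR_RGB2HSV);H,S,V=[h[...,i].astype(int) for i in range(3)]
    return (H>100)&(H<125)&(S>90),(H>8)&(H<22)&(S>60)&(V>60),(H>90)&(H<130)&(S>12)&(V>60)
b,w,st=masks(p); b2,w2,st2=masks(p2)
def big(m,box):
    k=np.zeros_like(m);x0,x1,y0,y1=box;k[y0:y1,x0:x1]=1
    return max(comps(m&k,5),key=lambda c:c[0][4])
def tri(u1,u2):
    r1=fish(u1,K,T)[0];q=np.r_[(np.array(u2)-K2[:2,2])/K2[0,0],1];r2=T2[:3,:3]@q;r2/=np.linalg.norm(r2)
    A=np.c_[r1,-r2];t=np.linalg.lstsq(A,T2[:3,3]-T[:3,3],rcond=None)[0]
    a,c=T[:3,3]+t[0]*r1,T2[:3,3]+t[1]*r2;return (a+c)/2,np.linalg.norm(a-c)
c1=big(b,(240,320,180,250));c2=big(b2,(345,385,205,235));print("handle",c1[0],c2[0],tri(c1[1],c2[1]))
hr=rect(c1[2]);print("rect",hr,fplane(cv2.boxPoints(hr),K,T,36))
# beams: 4 wood pieces
W=[c for c in comps(w,60) if 240<c[1][0]<330 and 100<c[1][1]<230];
for c in W: print("wood",c[0],fplane(c[1],K,T,22))
# tip: bar strip columns by rows
for r in (88,90,95,100,150,160,170,180,190):
    row=p[r,270:305].astype(int);print(r,row.sum(1)//3)
print("col",p[78:100,286].astype(int).sum(1)//3)
E
python3 meas.py
```

```text
handle [275 198  17  39 561] [354 212  19  16 125] (array([ 452.7 , -347.95,   14.22]), np.float64(1.0788971509516159))
rect ((282.798095703125, 216.84573364257812), (15.153517723083496, 38.25846862792969), 2.38594388961792) [[ 424.53 -360.12   36.  ]
 [ 466.17 -305.4    36.  ]
 [ 485.54 -321.1    36.  ]
 [ 444.66 -376.81   36.  ]]
wood [251 112  30  23 639] [[ 523.06 -198.63   22.  ]]
wood [292 113  23  23 450] [[ 570.25 -235.55   22.  ]]
wood [249 199  27  23 556] [[ 431.11 -314.58   22.  ]]
wood [291 200  17  22 339] [[ 482.09 -353.49   22.  ]]
88 [ 72  72  71  74  72  71  74  69  72  70  68  58  55  55  59  58  57  57
  55  58  58  72  93 108 118 131 137 135 135 134 133 132 132 130 130]
90 [ 72  71  72  72  73  72  72  74  73  70  68  58  57  59  58  55  56  59
  56  56  54  66  87 108 120 134 135 136 133 134 132 132 134 136 135]
95 [ 70  74  73  71  72  72  70  70  72  71  65  57  58  59  56  56  55  58
  57  58  69  89 104 110 116 130 137 136 135 137 138 136 136 136 137]
100 [ 73  74  75  73  73  71  73  71  70  70  65  57  56  56  55  60  56  54
  58  59  64  86 106 111 118 13
[... 168 characters left out ...]
 126 125 122 123]
160 [139 138 138 139 141 139 137 131 102  71  60  69  74  73  80  93  96 100
 102 105 105 109 128 136 137 139 138 139 137 140 142 140 139 137 136]
170 [139 137 138 141 139 138 137 127 102  98 109 111 109 112 111 112 111 109
 109 108 109 115 128 135 138 136 137 139 139 140 139 135 135 138 139]
180 [140 141 141 138 136 139 134 114  91  96 110 111 111 110 111 110 111 111
 110 109 109 127 137 137 139 140 140 141 140 141 140 138 139 139 136]
190 [137 138 139 137 130 112  96  84  90 104 108 110 108 109 109 107 109 111
 108 107 116 129 138 140 141 140 140 138 139 142 141 140 137 137 138]
col [131 133 134 137 135 119  93  69  58  58  57  57  56  56  57  59  56  55
  56  57  57  56]
```

```bash
python3 -m handwheel '0.2 -0.4 -0.8 -0.2 0;0.2 -0.4 -0.9 0 0;0.2 -0.4 -0.9 0 0;0.05 0 -0.9 0 0;0 0 -0.6 0 0;0 0 0 0 0;0 0 0 0 0;0 0 0 0 0'
python3 - <<'E'
from cell import *
import numpy as np,cv2
i=camera_info("wrist");p,d=camera("wrist");cv2.imwrite("pics/w2.png",p[:,:,::-1]);np.savez("w2.npz",p=p,d=d,K=i["intrinsics"],T=i["world_from_camera"])
s=read_state();print(s["eef_pos"],s["eef_rot"],s["wrist_force"])
E
```

```text
clock: 2.82
eef_pos: [504.9, -277.6, 156.0]
eef_rot: [3.138, -0.0, 0.92]
wrist_force: [0.2, 0.5, -0.2]
finger_gap: 94.0
finger_force: 0.0
[ 504.94312167 -277.83582593  156.11515275] [ 3.13788817e+00 -3.39576788e-04  9.20036963e-01] [-0.04652808  0.02232083  0.18358404]
```

View pics/w2.png

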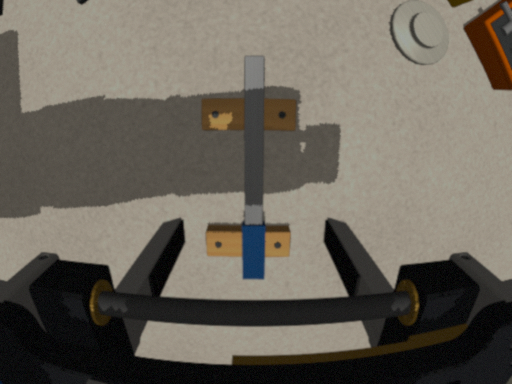

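In this view the bar lies centred between the fingers (column ~254), with its tip at (254,57) and the handle spanning rows 224–278. I'll triangulate these points between the two wrist positions.

Run:
```python
from h import *
A=np.load("w1.npz");B=np.load("w2.npz")
def blue(p):
    h=cv2.cvtColor(p,cv2.COLOR_RGB2HSV);H,S,V=[h[...,i].astype(int) for i in range(3)];return (H>100)&(H<125)&(S>90)&(V>40)
def tri(u,v):
    r=[fish(u,A["K"],A["T"])[0],fish(v,B["K"],B["T"])[0]]
    t=np.linalg.lstsq(np.c_[r[0],-r[1]],B["T"][:3,3]-A["T"][:3,3],rcond=None)[0]
    a,c=A["T"][:3,3]+t[0]*r[0],B["T"][:3,3]+t[1]*r[1];return (a+c)/2,np.linalg.norm(a-c)
R=[]
for f,box in ((A,(240,320,180,250)),(B,(230,280,190,300))):
    m=blue(f["p"]);k=np.zeros_like(m);k[box[2]:box[3],box[0]:box[1]]=1
    b=cv2.boxPoints(rect(max(comps(m&k,5),key=lambda c:c[0][4])[2])); b=b[np.lexsort((b[:,0],b[:,1]>b[:,1].mean()))];R.append(b);print(b)
for u,v in zip(*R): print("corner",*tri(u,v))
print("front mid",*tri(R[0][:2].mean(0),R[1][:2].mean(0)));print("end mid",*tri(R[0][2:].mean(0),R[1][2:].mean(0)))
print("tip",*tri((285.7,84.5),(254.5,56.3)))
q=fplane([(215,114),(282,115),(218,244),(276,244)],B["K"],B["T"],22);print(q,q.mean(0))
q=fplane([(245,57),(264.5,57),(244,205),(263,205),*R[1]],B["K"],B["T"],32);print(q)
p=B["p"].astype(int).sum(2)//3
for r in (70,150,180,200):print(r,p[r,238:272])
```

```text
[[276.02 197.42]
 [291.16 198.05]
 [274.43 235.64]
 [289.57 236.27]]
[[242. 224.]
 [265. 224.]
 [242. 278.]
 [265. 278.]]
corner [ 465.53 -306.84   31.17] 0.08533992724834552
corner [ 484.55 -324.63   25.22] 0.29208409912241334
corner [ 425.95 -357.57   42.24] 0.2116688013556016
corner [ 444.67 -377.47   35.31] 0.6852979314594025
front mid [ 474.96 -315.64   28.23] 0.20554344674415237
end mid [ 435.17 -367.47   38.61] 0.41288218818489375
tip [ 588.42 -168.07   -4.02] 0.5138970315531871
[[ 516.18 -194.63   22.  ]
 [ 571.36 -238.2    22.  ]
 [ 424.17 -312.95   22.  ]
 [ 478.78 -354.34   22.  ]] [ 497.62 -275.03   22.  ]
[[ 577.   -167.34   32.  ]
 [ 592.56 -179.14   32.  ]
 [ 481.29 -290.22   32.  ]
 [ 497.65 -302.69   32.  ]
 [ 465.78 -306.53   32.  ]
 [ 486.05 -321.99   32.  ]
 [ 421.5  -362.81   32.  ]
 [ 443.57 -379.66   32.  ]]
70 [144 140 140 143 148 139 114 115 127 127 128 129 128 128 128 127 125 126
 127 125 125 125 125 122 120 107 105 134 143 150 150 149 150 147]
150 [82 81 83 83 79 76 71 64 61 63 63 63 62 61 65 61 62 63 61 61 61 62 60 63
 59 64 72 79 78 80 79 80 82 85]
180 [85 83 82 81 83 80 70 62 62 62 58 58 62 59 62 59 62 62 60 59 61 61 64 61
 63 71 79 82 83 82 82 84 83 82]
200 [151 151 149 152 152 144 120  78  62  59  59  57  57  58  57  59  61  59
  61  59  60  61  60  62  82 123 145 150 151 149 152 151 150 146]
```

```bash
python3 -m handwheel '0 0 -0.8 0 0;0 0 -0.8 0 0;0 0 -0.8 0 0;0 0 -0.6 0 0;0 0 -0.4 0 0;0 0 -0.25 0 0;0 0 0 0 0;0 0 0 0 0'
python3 -m handwheel '0 0 0 0 0.4;0 0 0 0 0.7;0 0 0 0 0.9;0 0 0 0 1;0 0 0 0 1;0 0 0 0 1;0 0 0 0 1;0 0 0 0 1' 40
```

```text
clock: 3.53
eef_pos: [504.8, -278.3, 8.9]
eef_rot: [3.14, -0.0, 0.919]
wrist_force: [0.5, -0.3, -0.1]
finger_gap: 94.4
finger_force: 0.0
clock: 4.2
eef_pos: [504.1, -277.9, 7.5]
eef_rot: [-3.142, 0.0, 0.919]
wrist_force: [-0.1, 0.3, 0.1]
finger_gap: 44.3
finger_force: 0.0
```

```bash
python3 -m handwheel '0 0 0 0 1;0 0 0 0 1;0 0 0 0 1;0 0 0 0 1;0 0 0 0 1;0 0 0 0 1;0 0 0 0 1;0 0 0 0 1'
```

```text
clock: 4.87
eef_pos: [504.1, -277.9, 7.4]
eef_rot: [3.142, -0.0, 0.919]
wrist_force: [1.1, -1.1, -0.2]
finger_gap: 19.6
finger_force: 40.0
```

```bash
python3 -m handwheel '0 0 0.3 0 1;0 0 0.6 0 1;0 0 0.8 0 1;0.1 0.4 0.7 0.5 1;0.2 0.8 0.5 0.8 1;0.2 0.8 0.5 0.8 1;0.2 0.8 0.4 0.8 1;0.2 0.9 0 0.8 1;0.2 0.9 0 0.7 1;0.2 0.9 0 0.46 1;0.12 0.55 0 0 1;0 0 0 0 1'
python3 -m handwheel '0 0 0 0 1;0 0 0 0 1;0 0 0 0 1'
python3 - <<'E'
from cell import *
import numpy as np,cv2
i=camera_info("wrist");p,d=camera("wrist");cv2.imwrite("pics/w3.png",p[:,:,::-1]);np.savez("w3.npz",p=p,d=d,K=i["intrinsics"],T=i["world_from_camera"])
s=read_state();print(s["eef_pos"],s["eef_rot"],s["wrist_force"],s["moment"]);print(i["world_from_camera"])
E
```

```text
clock: 5.87
eef_pos: [561.1, -31.9, 160.0]
eef_rot: [-3.141, -0.001, 1.347]
wrist_force: [-0.1, -0.8, -4.2]
finger_gap: 19.3
finger_force: 40.0
clock: 6.12
eef_pos: [560.6, -36.8, 159.6]
eef_rot: [-3.141, 0.0, 1.342]
wrist_force: [0.1, -0.3, -4.1]
finger_gap: 19.6
finger_force: 40.0
[560.6521534  -36.88884999 159.58986036] [-3.14146508e+00  8.77108500e-05  1.34176533e+00] [ 0.30814606  0.70961112 -2.97226926] [-0.07923326  0.1019858   0.03419331]
[[ 9.74010360e-01 -2.17548409e-01 -6.30595634e-02  5.79239339e+02]
 [-2.26503006e-01 -9.34940778e-01 -2.73097291e-01  4.45352356e+01]
 [ 4.54923911e-04  2.80282772e-01 -9.59917372e-01  3.39283566e+02]
 [ 0.00000000e+00  0.00000000e+00  0.00000000e+00  1.00000000e+00]]
```

View pics/w3.png

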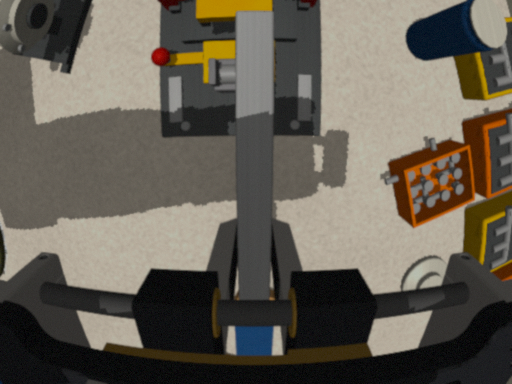

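The plate's near corners show at (162,135) and (321,136), the held bar runs along column ~255 with its tip at row 12, and the yellow stop and roller are partly hidden to its left. The bar is clearly offset to the right of the plate's mid-line, so I'll measure that.

```bash
cat > pl.py <<'E'
from h import *
import sys
f=np.load(sys.argv[1]);p,K,T=f["p"],f["K"],f["T"]
h=cv2.cvtColor(p,cv2.COLOR_RGB2HSV);V=h[...,2].astype(int)
def edges(row,a,b):
    g=np.abs(np.diff(cv2.GaussianBlur(p,(3,3),0)[row,a:b].astype(int).sum(1)));return a+.5+np.argmax(g)
def edgec(col,a,b):
    g=np.abs(np.diff(cv2.GaussianBlur(p,(3,3),0)[a:b,col].astype(int).sum(1)));return a+.5+np.argmax(g)
L=[(edges(r,150,175),r) for r in (20,30,70,80,90,100,)]
R=[(edges(r,310,335),r) for r in (20,30,50,70,80,90,100)]
N=[(c,edgec(c,125,145)) for c in (170,180,190,200,210,220,285,295,305)]
def line(P):
    q=fplane(P,K,T,12)[:,:2];vx,vy,x,y=cv2.fitLine(q.astype(np.float32),cv2.DIST_HUBER,0,.01,.01).ravel();d=np.array([vx,vy]);n=np.array([-vy,vx]);return np.array([x,y]),d,np.abs((q-[x,y])@n).max()
l,r,n=line(L),line(R),line(N)
for k,v in zip("LRN",(l,r,n)): print(k,v,np.arctan2(v[1][1],v[1][0]))
def X(a,b): s=np.linalg.solve(np.c_[a[1],-b[1]],b[0]-a[0]);return a[0]+s[0]*a[1]
A,B=X(l,n),X(r,n);print("corners",A,B,np.linalg.norm(A-B));m=(A+B)/2
u=B-A;u/=np.linalg.norm(u);ux=np.array([-u[1],u[0]]);print("ux",ux,np.arctan2(ux[1],ux[0]),"origin",m+62.5*ux)
E
python3 pl.py w3.npz
python3 - <<'E'
from h import *
f=np.load("w3.npz");p,K,T=f["p"],f["K"],f["T"]
print(fplane([(236.5,12),(272,12),(237,120),(272,120)],K,T,160+19+5-1))
E
```

```text
L (array([487.35, 115.24], dtype=float32), array([0.22, 0.97], dtype=float32), np.float64(0.340665022919013)) 1.3458447
R (array([661.57,  74.7 ], dtype=float32), array([0.23, 0.97], dtype=float32), np.float64(0.2458351383853067)) 1.3407909
N (array([543.52,  17.48], dtype=float32), array([ 0.98, -0.22], dtype=float32), np.float64(0.7281024748580047)) -0.2229848
corners [468.85  34.41] [642.9   -5.06] 178.46161
ux [0.22 0.98] 1.3478116 origin [569.69  75.63]
[[581.77  95.18 183.  ]
 [599.77  91.   183.  ]
 [568.76  38.21 183.  ]
 [586.57  34.07 183.  ]]
```

```bash
python3 -m handwheel '-0.2 0.05 -0.4 0 1;-0.2 0.04 -0.5 0 1;0 0 -0.5 0 1;0 0 -0.1 0 1;0 0 0 0 1;0 0 0 0 1;0 0 0 0 1'
python3 - <<'E'
from cell import *
import numpy as np,cv2
i=camera_info("wrist");p,d=camera("wrist");np.savez("w4.npz",p=p,d=d,K=i["intrinsics"],T=i["world_from_camera"])
cv2.imwrite("pics/w4.png",cv2.resize(p[0:200,130:390,::-1],None,fx=3,fy=3,interpolation=2))
s=read_state();print(s["eef_pos"],s["eef_rot"],s["wrist_force"],s["moment"])
E
```

```text
clock: 6.75
eef_pos: [545.6, -32.7, 100.8]
eef_rot: [3.14, -0.0, 1.343]
wrist_force: [-0.1, -0.0, -3.1]
finger_gap: 19.3
finger_force: 40.0
[545.54837016 -32.61011344 100.67949127] [ 3.13972177e+00 -1.95433459e-04  1.34281962e+00] [-0.38248291  0.77001816 -3.0721624 ] [-0.1099578   0.07582426  0.01885712]
```

View pics/w4.png

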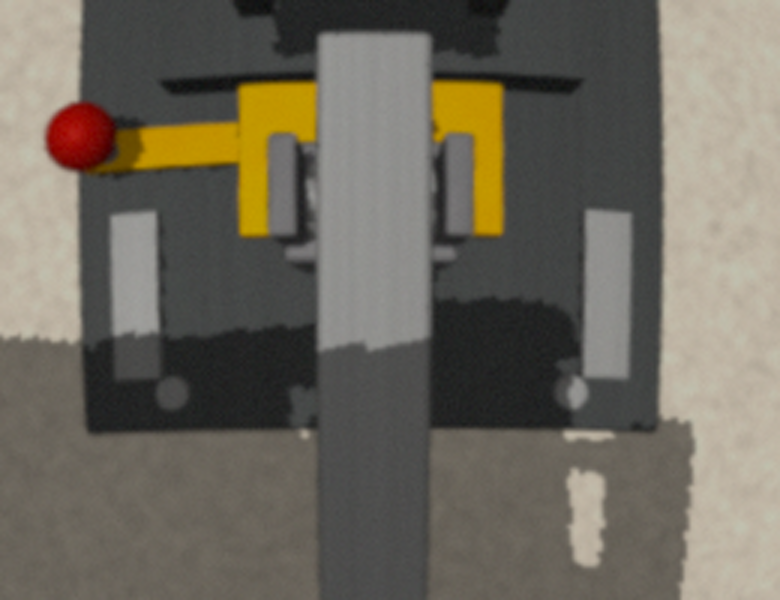

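The cheeks' inner faces sit at crop columns 297 and 443 (centre 370), and the bar spans 318–432 (centre 375). The bar is therefore about 0.9 mm to the right, inside the ±5 mm clearance. I'll correct that, then lower it to feel for the roller.

```bash
python3 - <<'E'
from h import *
f=np.load("w4.npz");K,T=f["K"],f["T"]
ux=np.array([np.cos(1.343),np.sin(1.343)]);t=np.array([545.55,-32.6])
for n,uv,z in (("cheek near",(253.5,235/3),94),("cheek far",(253.5,133/3),92),("tip",(255,34/3),125),("plate near",(253.5,430/3),12)): print(n,(fplane(uv,K,T,z)[0,:2]-t)@ux)
E
python3 -m handwheel '-0.02 0 -0.3 0 1;0 0 -0.3 0 1;0 0 -0.2 0 1;0 0 -0.08 0 1;0 0 0 0 1;0 0 0 0 1;0 0 0 0 1'
```

```text
cheek near 99.33649867787456
cheek far 121.52766204978936
tip 133.29014145208615
plate near 47.425652398791996
clock: 7.38
eef_pos: [544.4, -32.4, 64.7]
eef_rot: [3.141, -0.0, 1.343]
wrist_force: [0.4, -0.7, -3.8]
finger_gap: 19.4
finger_force: 40.0
```

```bash
for i in 1; do python3 -m handwheel '0 0 -0.03 0 1;0 0 -0.02 0 1;0 0 0 0 1;0 0 0 0 1' | egrep 'pos|force'; python3 -m handwheel '0 0 -0.03 0 1;0 0 -0.02 0 1;0 0 0 0 1;0 0 0 0 1'| egrep 'pos|force'; python3 -c "
from cell import *;s=read_state();print(s['wrist_force'],s['moment'])"; done
```

```text
eef_pos: [544.1, -32.3, 62.3]
wrist_force: [-0.3, 0.3, -3.1]
finger_force: 40.0
eef_pos: [544.1, -32.4, 60.3]
wrist_force: [-1.1, -0.6, -0.8]
finger_force: 40.0
[-1.116925   -0.60923446 -0.78728015] [ 0.1246263  -0.01719105 -0.01147153]
```

```bash
python3 -m handwheel '0 0 0.03 0 1;0 0 0 0 1;0.045 0.195 0 0 1;0.045 0.195 0 0 1;0.045 0.195 0 0 1;0.045 0.195 0 0 1;0.034 0.146 0 0 1;0 0 0 0 1;0 0 0 0 1;0 0 0 0 1' | egrep 'pos|force'; python3 -m handwheel '0.011 0.049 0 0 1;0.011 0.049 0 0 1;0 0 0 0 1;0 0 0 0 1'| egrep 'pos|force'
```

```text
eef_pos: [552.6, 4.7, 61.4]
wrist_force: [-0.7, -0.4, -2.7]
finger_force: 40.0
eef_pos: [553.5, 8.7, 61.4]
wrist_force: [-0.6, 0.3, -2.0]
finger_force: 40.0
```

```bash
python3 -m handwheel '0.011 0.049 0 0 1;0.006 0.024 0 0 1;0 0 0 0 1;0 0 0 0 1'| egrep 'pos|force'; python3 -m handwheel '0.006 0.024 0 0 1;0 0 0 0 1;0 0 0 0 1;0 0 0 0 1'| egrep 'pos|force';python3 -m handwheel '0.006 0.024 0 0 1;0 0 0 0 1;0 0 0 0 1'| egrep 'pos|force'
```

```text
eef_pos: [554.2, 11.7, 61.4]
wrist_force: [-0.4, 1.1, -2.4]
finger_force: 40.0
eef_pos: [554.5, 12.6, 61.5]
wrist_force: [0.3, 0.7, -1.7]
finger_force: 40.0
eef_pos: [554.5, 12.8, 61.4]
wrist_force: [-1.8, -4.5, -1.9]
finger_force: 40.0
```

The tip has met the wall after 46 mm of travel. I'll loosen the grip and let the handle sink gently.

```bash
python3 -m handwheel '-0.003 -0.012 0 0 1;0 0 0 0 1;0 0 -0.02 0 1;0 0 -0.02 0 1;0 0 -0.02 0 1;0 0 0 0 1;0 0 0 0 1' 4| egrep 'pos|force'; python3 -m handwheel '0 0 -0.02 0 1;0 0 -0.02 0 1;0 0 -0.02 0 1;0 0 0 0 1;0 0 0 0 1'| egrep 'pos|force'
```

```text
eef_pos: [554.5, 13.0, 59.0]
wrist_force: [0.2, -1.7, -3.0]
finger_force: 4.0
eef_pos: [554.8, 13.1, 57.1]
wrist_force: [-2.4, 0.6, 5.2]
finger_force: 4.0
```

```bash
python3 -m handwheel '0 0 0 0 0.8;0 0 0 0 0.6;0 0 0 0 0.5;0 0 0 0 0.5;0 0 0 0 0.5;0 0 0 0 0.5;0 0 0 0 0.5;0 0 0 0 0.5;0 0 0 0 0.5;0 0 0 0 0.5'| egrep 'pos|force|gap'; python3 -m handwheel '0 0 0.3 0 0.5;0 0 0.6 0 0.5;0 0 0.7 0 0.5;-0.1 -0.4 0.1 0 1;-0.12 -0.5 0 0 1;-0.12 -0.55 0 0 1;-0.12 -0.55 0 0 1;0 0 0 0 1;0 0 0 0 1;0 0 0 0 1;0 0 0 0 1;0 0 0 0 1' 20| egrep 'clock|pos|force|gap'
python3 - <<'E'
from cell import *
import numpy as np,cv2
i=camera_info("wrist");p,d=camera("wrist");np.savez("w5.npz",p=p,d=d,K=i["intrinsics"],T=i["world_from_camera"])
cv2.imwrite("pics/w5.png",p[:,:,::-1])
E
```

```text
eef_pos: [554.5, 13.0, 56.6]
wrist_force: [-0.3, -0.1, 0.8]
finger_gap: 46.9
finger_force: 0.0
clock: 12.97
eef_pos: [536.3, -66.3, 124.8]
wrist_force: [-0.2, -0.2, 0.7]
finger_gap: 0.4
finger_force: 0.0
```

View pics/w5.png

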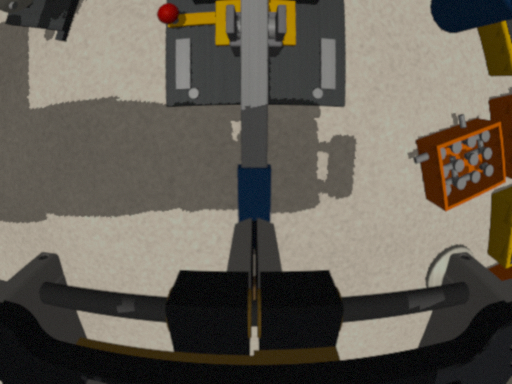

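The bar lies straight between the cheeks and into the lug. The blue handle starts at row 166 around column 255, and the closed fingers are over it. I'll check the handle position, then lower to contact.

```bash
python3 - <<'E'
from h import *
f=np.load("w5.npz");K,T=f["K"],f["T"]
ux=np.array([np.cos(1.343),np.sin(1.343)]);t=np.array([536.3,-66.3]);ny=np.array([-ux[1],ux[0]])
for uv,z in (((254.5,166),83),((238,190),82),((271,190),82)):
  q=fplane(uv,K,T,z)[0,:2]-t;print(q@ux,q@ny)
E
python3 -m handwheel '0 0 -0.4 0 1;0 0 -0.4 0 1;0 0 -0.1 0 1;0 0 0 0 1;0 0 0 0 1;0 0 0 0 1'| egrep 'pos|force'
```

```text
36.4200820419145 -0.18123322683529194
17.053683150557433 12.673477932293268
17.0857338584993 -13.119205733215141
eef_pos: [536.6, -67.0, 89.6]
wrist_force: [0.2, -0.4, 0.5]
finger_force: 0.0
```

```bash
cat > knob.py <<'E'
from h import *
from cell import *
i=camera_info("wrist");p,_=camera("wrist");K,T=i["intrinsics"],i["world_from_camera"]
h=cv2.cvtColor(p,cv2.COLOR_RGB2HSV);H,S,V=[h[...,k].astype(int) for k in range(3)]
ux=np.array([np.cos(1.343),np.sin(1.343)]);ny=np.array([-ux[1],ux[0]])
for s,c,m in comps(((H<6)|(H>172))&(S>150)&(V>60),40):
    q=fplane(c,K,T,25)[0,:2]-[570.3,75.3]
    if c[0]<240: print("red",s,"plate",q@ux,q@ny)
s=read_state();print("z",s["eef_pos"],"F",s["wrist_force"],s["clock"])
E
python3 knob.py
python3 -m handwheel '0 0 -0.05 0 1;0 0 -0.05 0 1;0 0 -0.05 0 1;0 0 0 0 1;0 0 0 0 1'| egrep 'pos|force';python3 -m handwheel '0 0 -0.03 0 1;0 0 -0.03 0 1;0 0 0 0 1;0 0 0 0 1'| egrep 'pos|force';python3 -m handwheel '0 0 -0.03 0 1;0 0 -0.03 0 1;0 0 0 0 1;0 0 0 0 1'| egrep 'pos|force'; python3 knob.py
```

```text
red [144   0  22  12 212] plate 27.88217843070321 85.55025015818794
z [536.62 -67.01  89.57] F [ 0.57 -1.15 -0.11] 13.5667
eef_pos: [536.3, -67.0, 82.9]
wrist_force: [-0.1, -0.1, 3.5]
finger_force: 1.5
eef_pos: [536.7, -66.9, 81.0]
wrist_force: [-0.1, 2.3, 9.2]
finger_force: 4.3
eef_pos: [536.9, -67.0, 78.8]
wrist_force: [-0.3, 0.9, 10.0]
finger_force: 4.8
red [138   0  23   9 155] plate 25.83884368150163 86.08556802009464
z [536.9  -66.97  78.8 ] F [-1.2   1.63  9.57] 14.7
```

```bash
cat > reds.py <<'E'
from h import *
from cell import *
for n in ("top","scene"):
    p,_=camera(n);h=cv2.cvtColor(p,cv2.COLOR_RGB2HSV);H,S,V=[h[...,k].astype(int) for k in range(3)]
    old=np.load(n+"0.npz")["p"]
    for nm,im in (("old",old),("new",p)):
        h=cv2.cvtColor(im,cv2.COLOR_RGB2HSV);H,S,V=[h[...,k].astype(int) for k in range(3)]
        b=(180,280,130,230) if n=="top" else (240,350,150,230)
        k=np.zeros(H.shape,bool);k[b[2]:b[3],b[0]:b[1]]=1
        print(n,nm,[(int(s[4]),c.round(1).tolist()) for s,c,m in comps(k&((H<6)|(H>172))&(S>140)&(V>50),6)], "Y",[(int(s[4]),c.round(1).tolist()) for s,c,m in comps(k&(H>18)&(H<32)&(S>140),12)])
s=read_state();print("z",s["eef_pos"],"F",s["wrist_force"],s["clock"])
E
python3 reds.py
```

```text
top old [(27, [211.6, 146.4]), (54, [223.9, 159.7]), (56, [214.9, 194.9]), (15, [233.6, 203.9])] Y [(243, [225.9, 177.9]), (190, [238.7, 185.0])]
top new [(26, [211.0, 146.5]), (56, [223.9, 159.6]), (54, [215.0, 194.9]), (16, [233.8, 203.9])] Y [(244, [225.8, 178.0]), (53, [241.6, 175.5]), (96, [237.8, 191.5])]
scene old [(17, [278.0, 168.6]), (12, [301.5, 172.0]), (58, [317.1, 179.9]), (111, [298.6, 206.9])] Y [(280, [292.1, 178.4]), (215, [276.7, 191.2])]
scene new [(16, [277.9, 168.7]), (10, [301.9, 172.6]), (53, [317.8, 179.7]), (112, [298.6, 206.9])] Y [(278, [292.4, 177.9]), (191, [276.4, 193.4])]
z [536.89 -66.95  78.81] F [1.87 0.57 9.56] 14.8
```

```bash
python3 -m handwheel '0 0 -0.03 0 1;0 0 -0.03 0 1;0 0 -0.03 0 1;0 0 -0.03 0 1;0 0 -0.03 0 1;0 0 0 0 1;0 0 0 0 1;0 0 0 0 1'| egrep 'pos|force'; python3 reds.py | egrep 'new|z'; python3 -m handwheel '0 0 -0.03 0 1;0 0 -0.03 0 1;0 0 0 0 1;0 0 0 0 1;0 0 0 0 1'| egrep 'pos|force';  python3 reds.py | egrep 'new|z'
```

```text
eef_pos: [537.4, -66.5, 73.3]
wrist_force: [1.3, 5.7, 13.5]
finger_force: 6.6
top new [(27, [209.8, 146.3]), (57, [223.9, 159.6]), (56, [214.8, 194.9]), (19, [234.0, 203.8])] Y [(249, [225.4, 177.8]), (56, [241.8, 175.5]), (91, [238.1, 191.5])]
scene new [(16, [277.5, 168.5]), (7, [302.0, 172.0]), (55, [319.1, 179.5]), (114, [298.5, 206.9])] Y [(278, [292.9, 177.6]), (184, [276.3, 193.5])]
z [537.37 -66.47  73.35] F [ 1.6   5.76 13.53] 15.5667
eef_pos: [537.5, -66.4, 71.0]
wrist_force: [1.1, 7.2, 13.2]
finger_force: 6.7
top new [(27, [209.4, 146.0]), (53, [223.9, 159.6]), (55, [214.9, 194.8]), (19, [234.1, 203.8])] Y [(250, [225.1, 177.7]), (54, [241.7, 175.6]), (93, [238.0, 191.5])]
scene new [(15, [277.6, 168.6]), (54, [319.6, 179.5]), (115, [298.6, 206.9])] Y [(275, [293.2, 177.3]), (181, [276.3, 193.3])]
z [537.52 -66.37  71.07] F [ 0.8   6.76 15.05] 16.0833
```

```bash
python3 -m handwheel '0.006 0.024 -0.03 0 1;0.006 0.024 -0.03 0 1;0 0 0 0 1;0 0 0 0 1;0 0 0 0 1'| egrep 'pos|force'; python3 reds.py | egrep 'new|z'; python3 -m handwheel '0.003 0.01 -0.03 0 1;0.003 0.012 -0.02 0 1;0 0 0 0 1;0 0 0 0 1;0 0 0 0 1'| egrep 'pos|force';  python3 reds.py | egrep 'new|z'
```

```text
eef_pos: [538.0, -64.7, 68.7]
wrist_force: [0.9, 4.1, 14.7]
finger_force: 7.1
top new [(27, [208.6, 145.7]), (54, [223.9, 159.5]), (56, [214.9, 195.0]), (19, [234.1, 203.8])] Y [(253, [224.7, 177.5]), (55, [241.7, 175.5]), (96, [238.0, 191.4])]
scene new [(15, [277.6, 168.6]), (54, [320.6, 179.4]), (117, [298.6, 206.9])] Y [(277, [293.7, 177.1]), (182, [276.3, 193.5])]
z [537.97 -64.74  68.69] F [ 0.59  4.61 15.14] 16.6
eef_pos: [537.9, -64.1, 66.2]
wrist_force: [1.3, 2.3, 11.3]
finger_force: 5.0
top new [(29, [207.7, 145.4]), (55, [223.9, 159.7]), (57, [214.9, 195.1]), (17, [228.9, 202.6])] Y [(254, [224.2, 177.5]), (42, [240.1, 175.6]), (57, [236.2, 189.4])]
scene new [(16, [283.4, 168.8]), (54, [321.7, 179.4]), (113, [298.6, 206.9])] Y [(276, [294.0, 176.9]), (152, [277.5, 192.4])]
z [537.87 -64.13  66.19] F [ 0.82  1.84 10.67] 17.1167
```

The stop has slipped under: the knob moved about 18 mm along plate x. Now I'll ease the jig down.

```bash
python3 -m handwheel '0 0 0.01 0 1;0 0 0.01 0 1;0 0 0.01 0 1;0 0 0.01 0 1;0 0 0.01 0 1;0 0 0.01 0 1;0 0 0 0 1;0 0 0 0 1'| egrep 'pos|force'; python3 -m handwheel '-0.003 -0.01 0.01 0 1;0 0 0.01 0 1;0 0 0.01 0 1;0 0 0.01 0 1;0 0 0.01 0 1;0 0 0.01 0 1;0 0 0 0 1;0 0 0 0 1'| egrep 'pos|force';  python3 reds.py | egrep 'new|z'
```

```text
eef_pos: [537.1, -64.3, 67.6]
wrist_force: [0.7, 0.1, 4.7]
finger_force: 2.2
eef_pos: [536.6, -64.6, 69.7]
wrist_force: [0.3, 0.3, 0.3]
finger_force: 0.0
top new [(27, [207.7, 145.6]), (54, [223.9, 159.5]), (58, [214.8, 194.7]), (16, [228.8, 202.6])] Y [(254, [224.2, 177.5]), (42, [240.1, 175.7]), (67, [235.6, 190.5])]
scene new [(16, [283.4, 168.8]), (54, [321.6, 179.4]), (116, [298.6, 206.8])] Y [(276, [293.9, 176.8]), (155, [277.6, 192.5])]
z [536.66 -64.61  69.75] F [-0.42 -0.41 -0.37] 18.55
```

Contact is released and the jig rests on the stop. I'll back the arm off straight up and take a last look.

```bash
python3 -m handwheel '0 0 0.1 0 1;0 0 0.3 0 1;0 0 0.6 0 1;0 0 0.9 0 1;0 0 0.9 0 1;0 0 0.9 0 1;0 0 0 0 1;0 0 0 0 1;0 0 0 0 1;0 0 0 0 1;0 0 0 0 1;0 0 0 0 1'| egrep 'clock|pos|force';  python3 reds.py | egrep 'new|z'
python3 - <<'E'
from cell import *
import cv2
p,_=camera("scene");cv2.imwrite("pics/s2.png",cv2.resize(p[100:290,120:380,::-1],None,fx=3,fy=3,interpolation=2))
E
```

```text
clock: 19.55
eef_pos: [536.5, -64.6, 217.0]
wrist_force: [-0.0, 0.6, -0.6]
finger_force: 0.0
top new [(27, [207.7, 145.6]), (55, [224.0, 159.6]), (57, [214.9, 195.0]), (17, [228.9, 202.6])] Y [(251, [224.2, 177.5]), (42, [240.1, 175.6]), (65, [235.7, 190.4])]
scene new [(16, [283.4, 168.8]), (54, [321.6, 179.4]), (116, [298.6, 206.9])] Y [(279, [293.9, 176.9]), (150, [277.5, 192.4])]
z [536.61 -64.57 217.32] F [-0.12  0.25 -0.03] 19.65
```

View pics/s2.png

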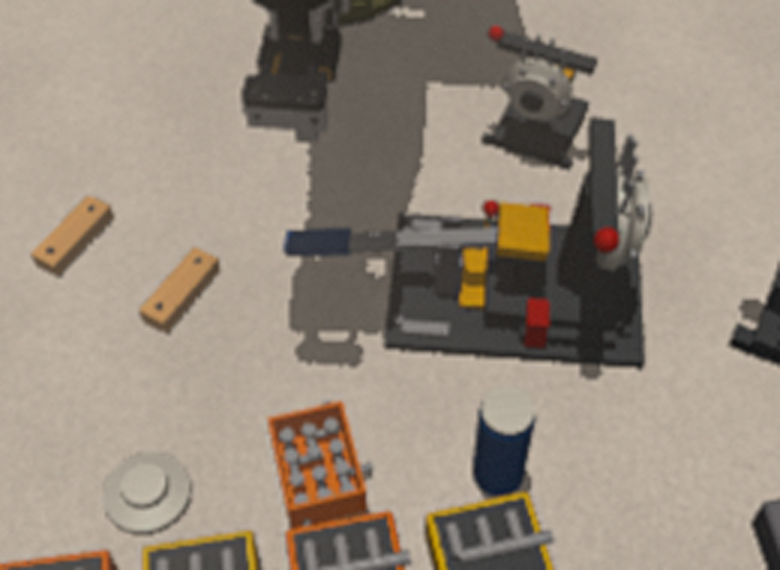

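The crop shows the bar resting from the roller into the lug at (500,235) and the jig held up. The knob at (490,207) has moved in under the foot, and the bin, cover and can are undisturbed.

```bash
python3 -c "
from cell import *
print(sign_off())"
```

```text
the job is handed in; nothing more can be done
None
```

The job is done and handed in at about 20 s: the jig rests on the stop, which slipped under by about 18 mm, and the bar is let go, lying in the lug over the roller; the bin, cover and can were not touched.

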